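# Drive a seized hinge pin out of a clamp fork with a drift punch

### The arm

A 6-joint arm with a two-finger parallel gripper is mounted at the origin on a cart in front of the work surface, level with it; the furniture and walls round the work are solid. World frame = base frame: x ahead of the robot, y to its left, z up, the work surface at z = 0. Lengths are in m, angles in rad, forces in N, time in s.
With the tool pointing down it reaches from about 0.375 to 0.9 m from the base axis. Payload 3.1 kg.
Tool frame: the origin (TCP) lies at the very end of the fingers, on their centre line; the grasp point (between the pads) lies 19 mm behind it (manip.hold_point_z is the distance from the TCP to the grasp point, in m); y points along the fingers, z is the direction in which the jaws open and shut, and the axes are right-handed (so a half turn about y gives the same grasp; the last joint's range is limited). The gripper opens to 85 mm and grips with 20 to 120 N. Pads are 22 mm wide; open, the fingers measure 114 mm over their backs; the gripper's body (76 mm by 85 mm) begins 54 mm behind the grasp point. The pads swing forward as they close: fully open they stand 13 mm farther back than shut.
Start: joints at [-0.178, 0.527, 1.433, -0, 1.181, -0.178], TCP at [0.625, 0, 0.231] pointing down, gripper open.
Joint ranges: [-3.08, 3.08], [-0.75, 2.2], [0.22, 2.44], [-1.43, 4.57], [0, 2.65], [-2.85, 2.85]. Speed limits (rad/s): [2.79, 2.79, 3.14, 3.14, 3.14, 3.14].

### API

Orientations are given as a unit quaternion [x, y, z, w].
In Python, from station import manip, eyes, workorder gives the robot as it stands. The module is installed in compiled form; this text tells all that it offers.
- The arm moves only by the shell command python3 -m jog 'ROWS' [OPENING] [FORCE]. ROWS is JSON, a list of rows, each a list of 2 entries, a list of its own where there are three numbers: the shift along the tool's x, y, z in cm, then the turn about the tool's y in rad. A call has 1 to 20 rows; each row is the pose to reach, as a shift and turn from the pose commanded when the call began, along the tool's axes at that moment; what a row does not reach only later rows make up. A row lasts 1/12 s, in which the tool goes at most 41.7 mm and 7.16 degrees, less where a joint would pass 70% of its speed; a pose out of reach is approached as far as the arm can. A call with a gripper value outside its range is refused whole. OPENING is the finger opening in cm, from 0 to 8.54, set as the call begins (- or left out, the last holds). The fingers move at their own pace and stop on an object; FORCE is the grip in N (left out, the last holds). Time passes only in rows, so rows that repeat a pose let the fingers close. It gives the time, the measured TCP pose, the force and the opening at its end, in the units of the state.
- manip.sense(): the state, without advancing time (a new reading comes with each control period).
- eyes.snapshot(name): name is "scene" or "side" or "wrist"; returns a dict with "frame" (420x560x3 uint8, red, green, blue), "vfov" (degrees; the focal length in pixels is half the picture's height over the tangent of half this angle, whatever the lens; pixels are square), "cx", "cy" (the principal point, pixels), "k1" (the pictures are not rectified: a ray, as slopes to the right and down, at radius r is drawn at 1 + k1 r^2 times it, then the intrinsics apply), "rvec" (rotation vector, rad) and "tvec" (3), from world to camera coordinates, as OpenCV has them. Camera axes: x right, y down, z forward; pixel columns grow to the right and rows downward; lengths in m; the calibration is good to about 2 mm. A picture is of the moment at which its call begins. There is no depth.
- workorder.sign_off(): hands the job in, once; it reports no verdict.
The state is a dict: "t": time; "q": joint angles; "qd": joint speeds; "tau": joint torques, N m; "tcp_pos": TCP position; "tool_rot": TCP orientation; "force": force on the tool from outside, world axes, zero at the start; "ft_torque": the same for the moment, N m; "finger_gap": opening from 0.0 (shut) to 1.0 (fully open).
Only numpy, scipy, OpenCV 4.12 (cv2) and the standard library are available. Lean on these libraries where they do the work, as an engineer would, in place of code of your own. Each camera call takes 0.05 s, during which the arm holds its last target. There are 200 camera calls.

### The job

The hinge pin of the swing-arm clamp has seized. Take the drift punch out of its stand, feel for the bore in the top of the blue fork, and use the drift to press the pin down and right out of the fork until it bottoms in the clear catch cup underneath, slowly and never bearing on the fork or the pin with more than 30 N. Then put the drift back upright in its stand, fully home, and leave the things standing around where they are.

Things in the scene. Friction and masses are not known exactly. Their poses are not given: they have to be found in the camera images.
- hinge_base: Aluminium base plate of the clamp, 120 (x) x 150 (y) x 10 mm, fixed to the worktop, with a slot along its y axis through its middle. Origin at the centre of its underside, z up. A blue fork is clamped on the slot; its level top face is 110 mm above this origin. A square post behind the bore (x = 19 to 37 mm) is level with the top face. A clear catch cup stands under the fork.
- bore_mark (a point): Point over the middle of the slot, level with the fork's top face (0, 0, 110 mm of the base plate). The fork may be clamped up to 8 mm either way along the slot: the bore's axis lies at x = 0 and at an unmeasured y from -8 to +8 mm from here (base plate's axes), to be found by feel or seen. Vertical bore 10 mm wide, mouth chamfered by 1.5 mm, in a plate 38 (x) x 36 (y) x 12 mm.
- swing_end (a point): About the end of the aluminium two-pronged swing arm, which leaves the fork towards -y of the base plate, 30 mm below the fork's top face (moves with the fork: up to 8 mm off along y). Do not run into it.
- pin (a joint): How far the seized brass pin (9 mm thick, 42 mm long, upright in the bore) has been driven down, in m. At 0 its upper end is 3 mm below the fork's top face; it starts between 0 and 0.008. It resists with 8 N plus 0.2 N for each mm/s of speed (12 N at 20 mm/s), stays where it is left, is clear of the fork from 0.036 and bottoms firmly in the cup at 0.040.
- drift_grip (a point): Middle of the drift punch's orange handle, on its axis; z points along the drift from tip to head. Handle round, 18 mm thick, 70 mm long; above it a steel head 13 mm thick, 8 mm high; below it a steel shank 8 mm thick, 52 mm long, flat-ended (edge chamfered 1 mm). About 90 g. Starts upright in its stand, the handle's lower shoulder on the stand's top.
- drift_tip (a point): Centre of the flat lower end of the drift's shank, 87 mm below the middle of the handle. Its z axis points along the drift to the head.
- drift_stand: Grey block with a black top, 70 x 70 x 62 mm high, fixed to the worktop; origin at the centre of its underside. A 12 mm wide hole goes straight down its centre. With the drift fully home the tip is 10 mm above this origin.
- stand_hole (a point): Centre of the mouth of the stand's hole, on its top face, 62 mm above the worktop.
- bench_timer: Small white bench timer, 68 x 62 x 19 mm, loose; origin at the centre of its underside. A bystander.
- bottle_lysis: Small brown bottle with a black cap, 44 mm wide, 88 mm high, loose; origin at the centre of its underside. A bystander.
- beaker: Clear beaker, 75 mm wide, 93 mm high, loose; origin at the centre of its underside. A bystander.
Not all that is in view belongs to the job. Of the things like the part that bears drift_grip, leave any that is purple, turquoise or yellow; of the rest the smaller one is meant.

How it is judged:
By the outcome, as a careful person would: the job done as asked, in the order asked, and still so for the second after the job is handed in, with the robot touching nothing.
It also fails if it takes over 69 s, if anything falls off the work surface, if the arm or the gripper's body presses on something with over 40 N, if the wrist force passes 120 N, or if a joint passes its speed limit or range.

## Working session

There is one attempt and no reset: what is moved stays moved. The work goes in short steps, Python scripts to look and compute and a shell command to move; the robot and the scene stay as the last step left them, time stands still between calls to the robot, and variables do not carry over. Pictures are saved under pics/ and viewed, about 8 in all and at most 12, crops included, and the job is handed in when it is done.

```bash
mkdir -p pics; cat > h.py <<'E'
import numpy as np, cv2
from station import manip, eyes, workorder
def snap(n,save=None):
    s=eyes.snapshot(n)
    if save: cv2.imwrite('pics/'+save+'.png',s['frame'][:,:,::-1])
    s['f']=s['frame'].shape[0]/2/np.tan(np.radians(s['vfov'])/2)
    s['R']=cv2.Rodrigues(np.array(s['rvec'],float))[0]; s['T']=np.array(s['tvec'],float).ravel()
    return s
def ray(s,u,v):
    x,y=(u-s['cx'])/s['f'],(v-s['cy'])/s['f']
    K=np.eye(3); p=cv2.undistortPoints(np.array([[[x,y]]]),K,np.array([s['k1'],0,0,0.]))[0,0]
    d=s['R'].T@np.array([p[0],p[1],1]); return -s['R'].T@s['T'], d/np.linalg.norm(d)
def onz(s,u,v,z):
    o,d=ray(s,u,v); return o+d*(z-o[2])/d[2]
def tri(s1,p1,s2,p2):
    o1,d1=ray(s1,*p1);o2,d2=ray(s2,*p2)
    A=np.stack([d1,-d2],1); t=np.linalg.lstsq(A,o2-o1,rcond=None)[0]
    a,b=o1+d1*t[0],o2+d2*t[1]; return (a+b)/2,np.linalg.norm(a-b)
def proj(s,P):
    c=s['R']@np.array(P)+s['T']; x,y=c[:2]/c[2]; k=1+s['k1']*(x*x+y*y)
    return s['cx']+s['f']*x*k, s['cy']+s['f']*y*k
E
python3 - <<'E'
from h import *
np.set_printoptions(precision=4,suppress=True)
ims=[]
for n in('scene','side','wrist'):
    s=snap(n,n+'0'); print(n,s['vfov'],s['cx'],s['cy'],s['k1'],-s['R'].T@s['T'],s['R'][2])
print(manip.sense(), manip.hold_point_z)
E
```

```text
scene 56.67645073164772 287.3341025776552 215.09598491580164 -0.031878040760343875 [ 0.078  -0.6926  0.5235] [ 0.4388  0.7875 -0.4328]
side 44.410660122924504 273.53301913233327 210.97778641522007 0.017628013908471473 [-0.0349  1.0935  0.5981] [ 0.4751 -0.7736 -0.4193]
wrist 68.02651312284009 275.0361940485612 205.90393245296886 -0.03355350714129807 [0.6246 0.0808 0.3738] [-0.0013 -0.3151 -0.949 ]
{'t': 0.15, 'q': array([-0.1785,  0.5282,  1.4336, -0.0001,  1.1814, -0.1785]), 'qd': array([-0.0013, -0.0027, -0.0036,  0.001 ,  0.0005, -0.0014]), 'tau': array([  0.0012, -44.2743, -17.8276,  -0.0002,   0.0056,  -0.    ]), 'tcp_pos': array([0.6245, 0.0001, 0.2306]), 'tool_rot': array([-0.5004,  0.5005, -0.4995,  0.4997]), 'force': array([ 0.1929, -0.5033, -0.2492]), 'ft_torque': array([ 0.006 , -0.0307, -0.0329]), 'finger_gap': 0.9969652141409544} 0.0187
```

View pics/scene0.png

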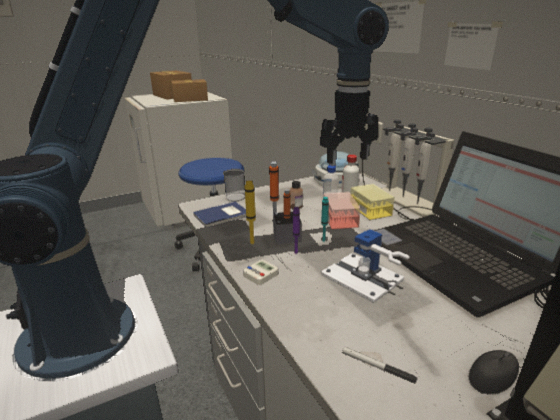

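View pics/side0.png

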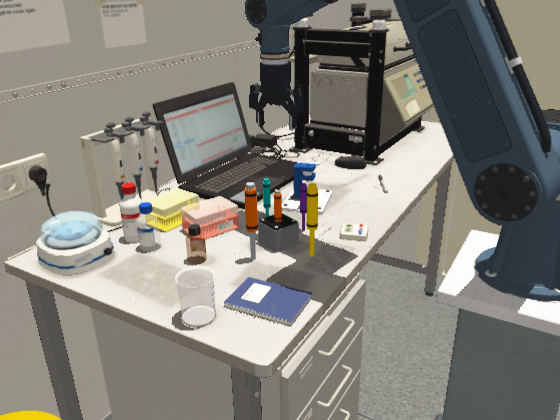

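Drift-like candidates:
- scene: yellow (250,205), large orange (273,180), small orange (287,205), purple (297,228), turquoise (325,215)
- side: large orange (252,210), small orange (278,205)

Purple, turquoise and yellow are ruled out. Of the two orange ones, the smaller one stands in the grey/black stand, so that is the one meant. I'll confirm it in an enlarged crop.

```bash
python3 - <<'E'
import cv2,numpy as np
a=cv2.imread('pics/scene0.png');b=cv2.imread('pics/side0.png')
A=cv2.resize(a[150:300,240:415],None,fx=2.25,fy=3.6*0.625,interpolation=cv2.INTER_CUBIC)
B=cv2.resize(b[150:270,230:370],None,fx=2.8,fy=2.8,interpolation=cv2.INTER_CUBIC)
h=max(A.shape[0],B.shape[0]);c=np.zeros((h,A.shape[1]+B.shape[1],3),np.uint8)
c[:A.shape[0],:A.shape[1]]=A;c[:B.shape[0],A.shape[1]:]=B
cv2.imwrite('pics/crop1.png',c);print(c.shape)
for n,i in(('scene',a),('side',b)):
    h=cv2.cvtColor(i,cv2.COLOR_BGR2HSV)
    for nm,lo,hi in(('orange',(4,150,70),(15,255,255)),('blue',(105,130,60),(122,255,255))):
        m=cv2.inRange(h,lo,hi);k,l,st,ce=cv2.connectedComponentsWithStats(m)
        for j in range(1,k):
            if st[j,4]>40:print(n,nm,st[j],ce[j].round(1))
E
```

```text
(338, 786, 3)
scene orange [270 172   8  25 191] [273.5 184.2]
scene orange [284 198   7  17 102] [286.6 205.9]
scene blue [192 176  32   8  88] [209.9 179.2]
scene blue [356 230  25  13 176] [368.4 235.7]
side orange [245 187  11   8  59] [250.1 191.3]
side orange [274 193   8  29 195] [277.3 207.6]
side orange [245 195  13  32 356] [251.  210.9]
side blue [294 163  21  34 390] [301.3 175.8]
side blue [139 203  13  11 117] [145.  207.7]
```

View pics/crop1.png

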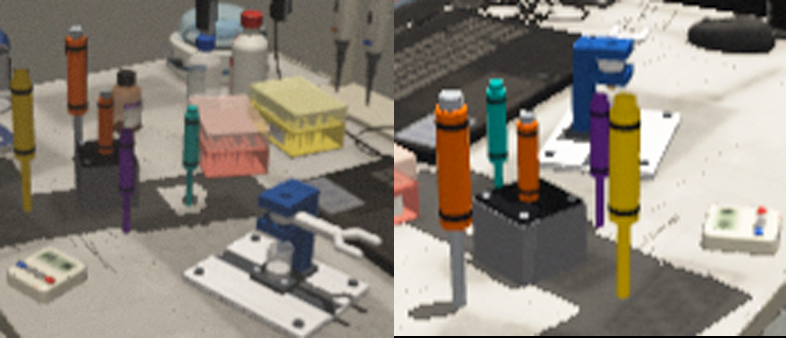

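The crop confirms it: the small orange drift stands in the grey stand with the black top, and the large orange one is a decoy with its shank exposed.

```bash
python3 - <<'E'
from h import *
np.set_printoptions(precision=4,suppress=True)
a=snap('scene');b=snap('side')
print('shoulder',tri(a,(286.7,218.4),b,(278,221.4)),onz(a,286.7,218.4,.062),onz(b,278,221.4,.062))
print('head',tri(a,(286.7,191.3),b,(278.2,190)),onz(a,286.7,191.3,.14),onz(b,278.2,190,.14))
c=lambda u,v:(240+u/2.25,150+v/2.25)
# fork top centre, scene crop corners; baseplate corners
for n,p,z in(('top L',(258,190),.11),('top back',(290,181),.11),('top R',(319,194),.11),('top front',(296,207),.11),
 ('plateL',(186,275),.01),('plateF',(297,334),.01),('plateR',(368,290),.01),('plateB',(255,230),.01),('purple',(126,230),0),('teal',(190,203),0),('yellow',(27,208),0),('arm1',(380,237),.08)):
  print(n,onz(a,*c(*p),z))
d=lambda u,v:(230+(u-393.75)/2.8,150+v/2.8)
for n,p,z in(('top',(574,38),.11),('topR',(634,39),.11),('purple',(599,227),0),('yellow',(624,297),0),('bigor',(460,305),0)): print('side',n,onz(b,*d(*p),z))
R=cv2.Rodrigues(np.zeros(3))
from scipy.spatial.transform import Rotation as Ro
print(Ro.from_quat(manip.sense()['tool_rot']).as_matrix())
E
```

```text
shoulder (array([0.5393, 0.1395, 0.0564]), np.float64(0.0008641991386747292)) [0.5343 0.1301 0.062 ] [0.5327 0.15   0.062 ]
head (array([0.5385, 0.137 , 0.1371]), np.float64(0.0004101936366978563)) [0.5354 0.1311 0.14  ] [0.5346 0.1433 0.14  ]
top L [ 0.5784 -0.1013  0.11  ]
top back [ 0.6182 -0.1022  0.11  ]
top R [ 0.6252 -0.1375  0.11  ]
top front [ 0.5887 -0.1463  0.11  ]
plateL [ 0.5196 -0.068   0.01  ]
plateF [ 0.555  -0.2013  0.01  ]
plateR [ 0.664  -0.1818  0.01  ]
plateB [ 0.6375 -0.0318  0.01  ]
purple [0.5195 0.0548 0.    ]
teal [0.6192 0.0708 0.    ]
yellow [0.4417 0.158  0.    ]
arm1 [ 0.6576 -0.1922  0.08  ]
side top [ 0.6307 -0.1083  0.11  ]
side topR [ 0.5761 -0.1336  0.11  ]
side purple [0.513  0.0584 0.    ]
side yellow [0.435 0.161 0.   ]
side bigor [0.547  0.2383 0.    ]
[[ 0.     -0.001   1.    ]
 [-1.      0.0002  0.    ]
 [-0.0002 -1.     -0.001 ]]
```

View pics/wrist0.png

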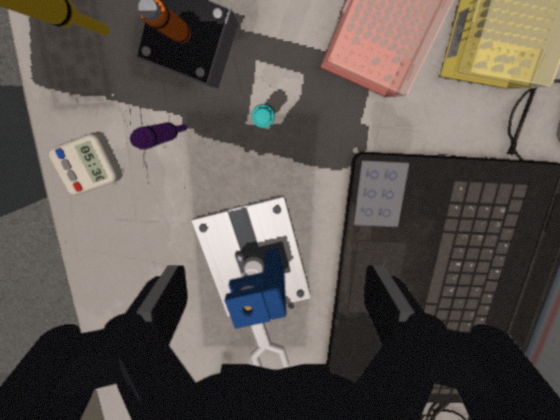

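The wrist view shows the drift's handle at about (170,25), the fork top at about (255,305) with what looks like the bore at (248,308), and the purple and turquoise decoys at (155,135) and (263,117). Next I move above the drift.

```bash
python3 -m jog '[[[-3.5,0,-2.2],0],[[-7,0,-4.4],0],[[-10.5,0,-6.6],0],[[-13.8,0,-8.8],0],[[-13.8,0,-8.8],0],[[-13.8,0,-8.8],0],[[-13.8,0,-8.8],0]]' 8.5 80
python3 - <<'E'
from h import *
np.set_printoptions(precision=4,suppress=True)
w=snap('wrist','wrist1')
for p in((.537,.138,.14),(.537,.138,.062)): print(proj(w,p))
print(manip.sense()['tcp_pos'],manip.sense()['force'])
E
```

```text
t: 0.83
tcp_pos: [0.5376, 0.138, 0.2316]
tool_rot: [-0.5, 0.499, -0.5, 0.5]
force: [0.4, 0.3, 0.6]
finger_gap: 0.991
(np.float64(273.9907769058444), np.float64(208.84392338425175))
(np.float64(274.0768367434064), np.float64(184.38781976744022))
[0.5381 0.1374 0.2315] [ 0.4052 -0.2106  0.1389]
```

View pics/wrist1.png

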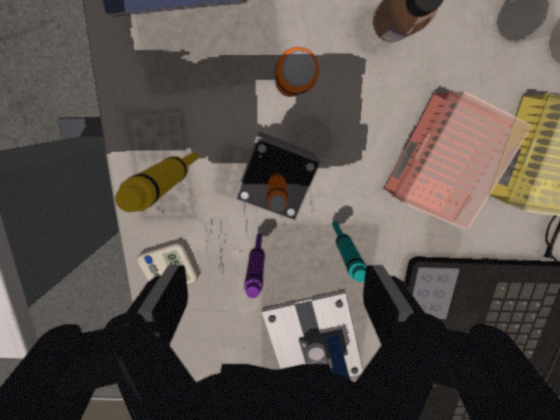

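```bash
python3 - <<'E'
from h import *
np.set_printoptions(precision=4,suppress=True)
w=snap('wrist');i=cv2.imread('pics/wrist1.png')
cv2.imwrite('pics/crop2.png',cv2.resize(i[120:230,225:335],None,fx=5,fy=5,interpolation=cv2.INTER_CUBIC))
print(onz(w,277,205,.14),onz(w,277,182,.07))
E
```

```text
[0.5398 0.1407 0.14  ] [0.5404 0.142  0.07  ]
```

View pics/crop2.png

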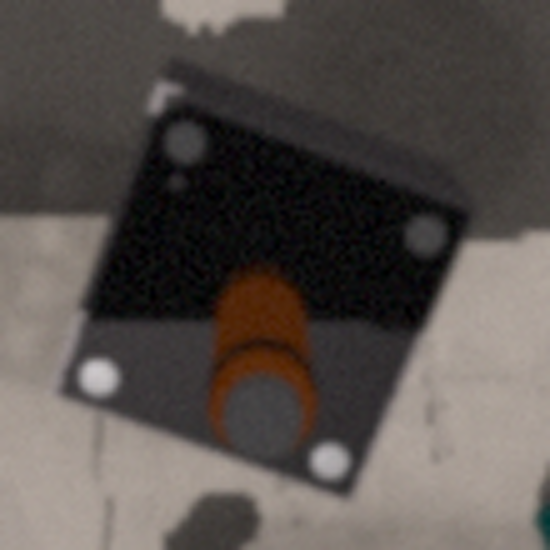

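```bash
python3 -m jog '[[[-0.4,1,0.2],0],[[-0.4,3.5,0.2],0],[[-0.4,6.5,0.2],0],[[-0.4,9.5,0.2],0],[[-0.4,12.5,0.2],0],[[-0.4,15.3,0.2],0],[[-0.4,15.3,0.2],0],[[-0.4,15.3,0.2],0]]'
python3 -m jog '[[[0,0,0],0],[[0,0,0],0],[[0,0,0],0],[[0,0,0],0],[[0,0,0],0],[[0,0,0],0],[[0,0,0],0],[[0,0,0],0],[[0,0,0],0]]' 0 90
```

```text
t: 1.6
tcp_pos: [0.5383, 0.1413, 0.0765]
tool_rot: [-0.501, 0.501, -0.499, 0.499]
force: [0.3, -0.2, 0.2]
finger_gap: 0.996
t: 2.35
tcp_pos: [0.5394, 0.1421, 0.0795]
tool_rot: [-0.5, 0.5, -0.5, 0.5]
force: [-1.4, 0.4, 5.3]
finger_gap: 0.176
```

```bash
python3 -m jog '[[[0,-0.5,0],0],[[0,-1.5,0],0],[[0,-3,0],0],[[0,-5,0],0],[[0,-8,0],0],[[0,-11,0],0],[[0,-14,0],0],[[0,-14,0],0],[[0,-14,0],0]]'
python3 - <<'E'
from h import *
np.set_printoptions(precision=4,suppress=True)
ss=[snap(n,n+'2') for n in('scene','side','wrist')]
for k in range(3): s=manip.sense();print(s['tcp_pos'],s['force'],s['finger_gap'])
t=s['tcp_pos']
for n,w in zip('abc',ss): print(proj(w,t+[0,0,.0187]))
c=[cv2.resize(cv2.imread('pics/%s2.png'%n)[int(proj(w,t)[1])-60:int(proj(w,t)[1])+60,int(proj(w,t)[0])-40:int(proj(w,t)[0])+40],None,fx=4.5,fy=4.5,interpolation=cv2.INTER_CUBIC) for n,w in zip(('scene','side'),ss)]
cv2.imwrite('pics/crop3.png',np.hstack(c))
print([ (int(proj(w,t)[0])-40,int(proj(w,t)[1])-60) for w in ss])
E
```

```text
t: 3.1
tcp_pos: [0.5401, 0.1422, 0.221]
tool_rot: [-0.499, 0.499, -0.501, 0.501]
force: [-0.8, -0.2, -1.0]
finger_gap: 0.178
[0.5377 0.142  0.2173] [ 0.1241 -0.0582 -1.5587] 0.17839618409915411
[0.5377 0.142  0.2173] [ 0.1241 -0.0582 -1.5587] 0.17839618409915411
[0.5377 0.142  0.2173] [ 0.1241 -0.0582 -1.5587] 0.17839618409915411
(np.float64(285.2085158597361), np.float64(154.49002797021748))
(np.float64(276.6082614955812), np.float64(150.16885146172217))
(np.float64(274.29316508961), np.float64(285.4995229431984))
[(245, 101), (236, 98), (234, 205)]
```

View pics/crop3.png

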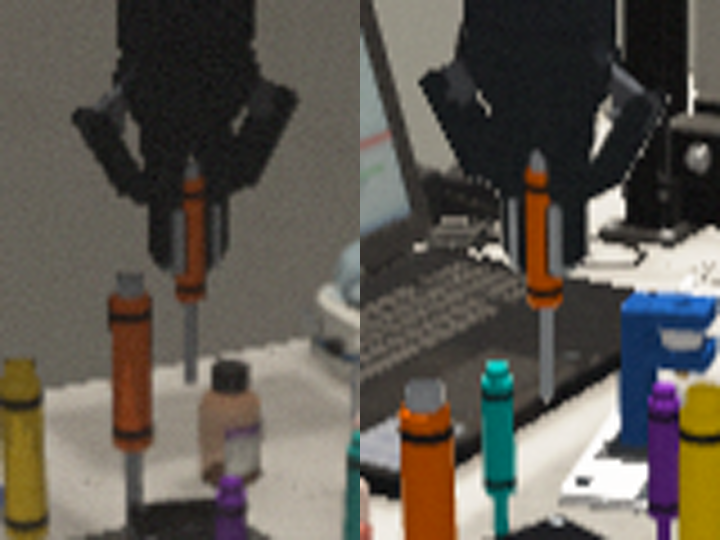

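```bash
python3 -m jog '[[[0,-2,0],0],[[1,-5,0.5],0],[[4,-5,1],0],[[8,-5,1],0],[[12,-5,1],0],[[16,-5,1],0],[[20,-5,1],0],[[22,-5,1],0],[[22,-5,1],0],[[22,-5,1],0],[[22,-5,1],0]]'
python3 - <<'E'
from h import *
np.set_printoptions(precision=4,suppress=True)
a=snap('scene');b=snap('side')
print('tip',tri(a,(287.2,185.9),b,(277.3,187.6)),'head',tri(a,(287.9,135.9),b,(275.3,131.8)))
w=snap('wrist','wrist3')
np.savez('w3.npz',R=w['R'],T=w['T'])
print(manip.sense()['tcp_pos'],[proj(w,p) for p in((.6,-.12,.11),(.593,-.121,.01))])
i=cv2.imread('pics/wrist3.png');u,v=map(int,proj(w,(.6,-.12,.08)))
x0,y0=max(0,u-100),max(0,v-75);print(x0,y0)
cv2.imwrite('pics/crop4.png',cv2.resize(i[y0:y0+150,x0:x0+200],None,fx=4,fy=4,interpolation=cv2.INTER_CUBIC))
E
```

```text
t: 4.17
tcp_pos: [0.5481, -0.0771, 0.267]
tool_rot: [-0.5, 0.501, -0.499, 0.5]
force: [-0.2, 0.5, -1.6]
finger_gap: 0.18
tip (array([0.5404, 0.1413, 0.1474]), np.float64(0.00718484231668015)) head (array([0.543 , 0.1398, 0.2804]), np.float64(0.006419879218325401))
[ 0.5487 -0.0764  0.2678] [(np.float64(324.43042016700747), np.float64(228.0952623687386)), (np.float64(308.1486293663899), np.float64(200.47929412208597))]
220 143
```

View pics/crop4.png

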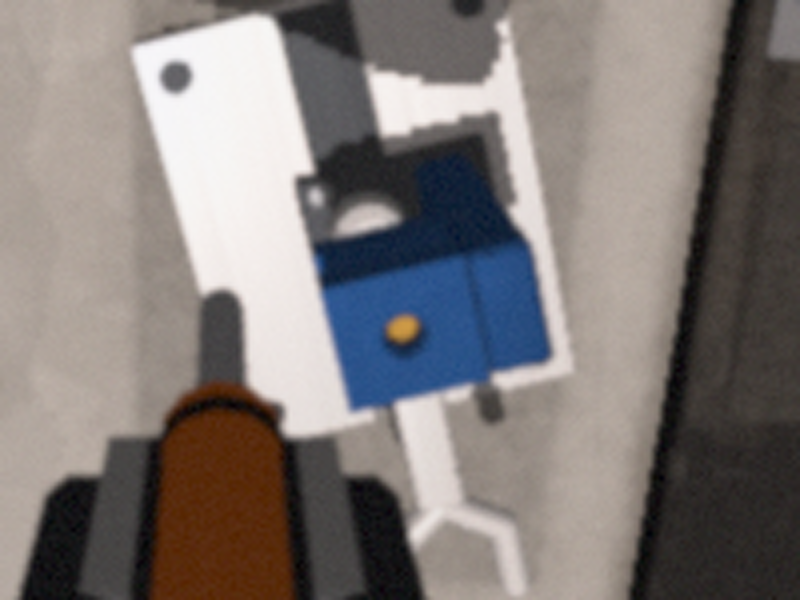

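The wrist crop shows the fork top, with the brass pin and bore at about crop (404,328), image (321,225). The drift tip is at crop (222,295), image (275.5,217).

```bash
python3 - <<'E'
from h import *
np.set_printoptions(precision=4,suppress=True)
w=snap('wrist');s=manip.sense();t=s['tcp_pos'];print(t,s['tool_rot'])
i=cv2.imread('pics/wrist3.png');h=cv2.cvtColor(i,cv2.COLOR_BGR2HSV)[180:270,290:360]
m=cv2.inRange(h,(12,110,90),(32,255,255));k,l,st,ce=cv2.connectedComponentsWithStats(m)
for j in range(1,k):print('brass',st[j],ce[j]+[290,180])
c=lambda u,v:(220+(u-1.5)/4,143+(v-1.5)/4)
P=[onz(w,*c(*p),.11)for p in((322,283),(468,250),(490,378),(352,408))]
print(np.array(P),'mean',np.mean(P,0)); 
for a,b in((0,1),(3,2)):
  d=P[b]-P[a];print(np.linalg.norm(d),np.degrees(np.arctan2(d[1],d[0])))
for a,b in((3,0),(2,1)):
  d=P[b]-P[a];print(np.linalg.norm(d),np.degrees(np.arctan2(-d[0],d[1])))
for p in((404,328),(407,330)):
  print('bore',onz(w,*c(*p),.11), onz(w,*c(*p),.105))
for v in(291,296,302): print('tip',onz(w,*c(222,v),t[2]+.0187-.087)-t)
E
```

```text
[ 0.5488 -0.0765  0.268 ] [ 0.5006 -0.4998  0.4992 -0.5004]
brass [27 42  7  7 32] [320.2812 225.0312]
[[ 0.5744 -0.1038  0.11  ]
 [ 0.6115 -0.0948  0.11  ]
 [ 0.6196 -0.1304  0.11  ]
 [ 0.5834 -0.1391  0.11  ]] mean [ 0.5972 -0.117   0.11  ]
0.0381086775855168 13.66343963743711
0.03724217041565301 13.569258576476756
0.03644872866086092 14.232294529689694
0.0365116379740381 12.871437086020835
bore [ 0.5961 -0.1162  0.11  ] [ 0.5969 -0.1182  0.105 ]
bore [ 0.597  -0.1168  0.11  ] [ 0.5978 -0.1188  0.105 ]
tip [-0.0001  0.0033 -0.0683]
tip [-0.0001  0.0023 -0.0683]
tip [-0.0001  0.0012 -0.0683]
```

```bash
python3 -m jog '[[[2,0,2.5],0],[[4.15,0,4.8],0],[[4.15,2,4.8],0],[[4.15,4.5,4.8],0],[[4.15,6.5,4.8],0],[[4.15,7.5,4.8],0],[[4.15,7.5,4.8],0],[[4.15,7.5,4.8],0],[[4.15,7.5,4.8],0]]'
python3 - <<'E'
from h import *
np.set_printoptions(precision=4,suppress=True)
ss=[snap(n,n+'4') for n in('scene','side','wrist')]
s=manip.sense();print(s['tcp_pos'],s['force'])
c=[]
for n,w in zip(('scene','side','wrist'),ss):
  u,v=map(int,proj(w,(.597,-.117,.115)));print(n,u-32,v-40)
  i=cv2.imread('pics/%s4.png'%n);c.append(cv2.resize(i[v-40:v+40,u-32:u+32],(256,320),interpolation=cv2.INTER_CUBIC))
cv2.imwrite('pics/crop5.png',np.hstack(c))
E
```

```text
t: 5.12
tcp_pos: [0.598, -0.1194, 0.1947]
tool_rot: [0.5, -0.499, 0.501, -0.501]
force: [0.1, 0.4, -0.7]
finger_gap: 0.178
[ 0.5979 -0.1196  0.1949] [-0.1114  0.5633 -0.6015]
scene 333 193
side 274 122
wrist 241 170
```

View pics/crop5.png

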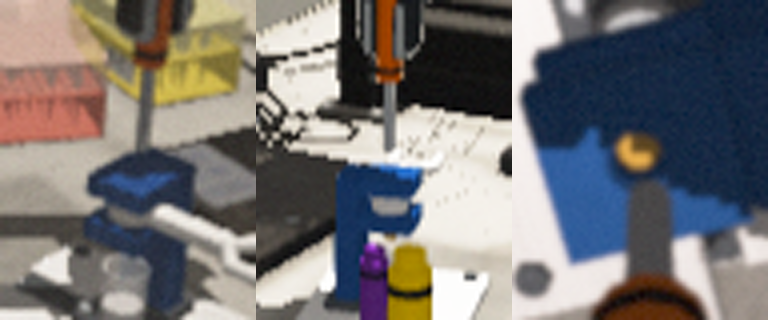

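The wrist crop shows the brass pin at image (272.3,208.2), and the shank's near lower edge at about (275,215.6).

```bash
python3 - <<'E'
from h import *
np.set_printoptions(precision=4,suppress=True)
w=snap('wrist');s=manip.sense();t=s['tcp_pos']
i=cv2.imread('pics/wrist4.png');h=cv2.cvtColor(i,cv2.COLOR_BGR2HSV)
m=cv2.inRange(h[190:230,250:300],(12,100,80),(32,255,255));print('brass',cv2.boundingRect(m),np.argwhere(m).mean(0)[::-1]+[250,190])
for z in(.099,.104,.107,.11):print('bore',z,onz(w,272.3,208.2,z))
for v in(214.5,216): print('tip',onz(w,275,v,t[2]-.0683)-[0,.0035,0])
a=cv2.imread('pics/wrist4.png')
for v in(219,223,228,233): print(v,cv2.cvtColor(a[v:v+1,262:290],cv2.COLOR_BGR2GRAY)[0])
E
```

```text
brass (17, 14, 10, 9) [271.6111 207.75  ]
bore 0.099 [ 0.596  -0.1206  0.099 ]
bore 0.104 [ 0.596  -0.1189  0.104 ]
bore 0.107 [ 0.5961 -0.1179  0.107 ]
bore 0.11 [ 0.5961 -0.1168  0.11  ]
tip [ 0.5981 -0.1196  0.1264]
tip [ 0.5981 -0.1207  0.1264]
219 [86 83 91 86 90 87 87 85 79 74 70 70 74 72 73 71 71 75 78 88 86 85 79 76
 69 70 66 68]
223 [87 88 86 89 88 86 88 85 75 71 68 78 72 71 72 72 74 74 74 85 85 88 86 83
 85 86 84 85]
228 [ 87  88  82  85  88  86  87  82  73  70  72  72  71  70  73  72  74  74
  73  86 100 107 116 131 133 120  95  70]
233 [103 111 124 142 154 166 164 131  90  72  72  68  71  68  70  74  75  74
 104 185 230 237 236 235 232 212 170 131]
```

```bash
python3 -m jog '[[[-0.2,0,-0.15],0],[[-0.2,0.5,-0.15],0],[[-0.2,1.0,-0.15],0],[[-0.2,1.4,-0.15],0],[[-0.2,1.4,-0.15],0],[[-0.2,1.4,-0.15],0]]'
python3 -m jog '[[[0,0.05,0],0],[[0,0.1,0],0],[[0,0.15,0],0],[[0,0.2,0],0],[[0,0.25,0],0],[[0,0.25,0],0]]'
```

```text
t: 5.82
tcp_pos: [0.5952, -0.1174, 0.1786]
tool_rot: [-0.5, 0.5, -0.5, 0.5]
force: [-0.9, 0.2, -0.4]
finger_gap: 0.174
t: 6.32
tcp_pos: [0.5954, -0.1174, 0.1768]
tool_rot: [0.5, -0.5, 0.5, -0.5]
force: [0.1, 0.4, -0.8]
finger_gap: 0.176
```

```bash
python3 -m jog '[[[0,0.05,0],0],[[0,0.1,0],0],[[0,0.15,0],0],[[0,0.15,0],0]]'
python3 -m jog '[[[0,0.05,0],0],[[0,0.1,0],0],[[0,0.15,0],0],[[0,0.15,0],0]]'
```

```text
t: 6.65
tcp_pos: [0.5954, -0.1175, 0.1752]
tool_rot: [-0.5, 0.5, -0.5, 0.5]
force: [0.6, -0.1, -1.3]
finger_gap: 0.176
t: 6.98
tcp_pos: [0.5954, -0.1174, 0.1737]
tool_rot: [-0.5, 0.5, -0.5, 0.5]
force: [-1.6, -0.6, 0.6]
finger_gap: 0.179
```

```bash
python3 -m jog '[[[0,0.05,0],0],[[0,0.1,0],0],[[0,0.1,0],0]]'
python3 -m jog '[[[0,0.05,0],0],[[0,0.1,0],0],[[0,0.1,0],0]]'
```

```text
t: 7.23
tcp_pos: [0.5955, -0.1175, 0.1728]
tool_rot: [-0.5, 0.5, -0.5, 0.5]
force: [0.5, -0.1, -0.2]
finger_gap: 0.174
t: 7.48
tcp_pos: [0.5956, -0.1175, 0.1727]
tool_rot: [0.5, -0.5, 0.5, -0.5]
force: [-0.7, 0.6, 3.6]
finger_gap: 0.173
```

```bash
python3 -m jog '[[[0,0.05,0],0],[[0,0.1,0],0],[[0,0.1,0],0]]'
python3 -m jog '[[[0,0.05,0],0],[[0,0.1,0],0],[[0,0.1,0],0]]'
```

```text
t: 7.73
tcp_pos: [0.5957, -0.1176, 0.1721]
tool_rot: [0.5, -0.5, 0.5, -0.5]
force: [-1.2, 0.8, 7.1]
finger_gap: 0.172
t: 7.98
tcp_pos: [0.5957, -0.1176, 0.1712]
tool_rot: [0.5, -0.5, 0.5, -0.5]
force: [-1.5, 0.3, 7.3]
finger_gap: 0.174
```

```bash
python3 -m jog '[[[0,0.05,0],0],[[0,0.1,0],0],[[0,0.15,0],0],[[0,0.2,0],0],[[0,0.25,0],0],[[0,0.3,0],0],[[0,0.35,0],0],[[0,0.4,0],0],[[0,0.45,0],0],[[0,0.5,0],0]]'
python3 -m jog '[[[0,0.05,0],0],[[0,0.1,0],0],[[0,0.15,0],0],[[0,0.2,0],0],[[0,0.25,0],0],[[0,0.3,0],0],[[0,0.35,0],0],[[0,0.4,0],0],[[0,0.45,0],0],[[0,0.5,0],0]]'
```

```text
t: 8.82
tcp_pos: [0.5957, -0.1176, 0.1664]
tool_rot: [0.5, -0.5, 0.5, -0.5]
force: [-2.4, 0.6, 7.7]
finger_gap: 0.175
t: 9.65
tcp_pos: [0.5957, -0.1176, 0.1614]
tool_rot: [0.5, -0.5, 0.5, -0.5]
force: [-2.1, -0.1, 8.5]
finger_gap: 0.175
```

```bash
python3 -m jog '[[[0,0.05,-0.02],0],[[0,0.1,-0.04],0],[[0,0.15,-0.04],0],[[0,0.2,-0.04],0],[[0,0.25,-0.04],0],[[0,0.3,-0.04],0],[[0,0.35,-0.04],0],[[0,0.4,-0.04],0],[[0,0.45,-0.04],0],[[0,0.5,-0.04],0],[[0,0.55,-0.04],0],[[0,0.6,-0.04],0]]'
python3 -m jog '[[[0,0.05,0],0],[[0,0.1,0],0],[[0,0.15,0],0],[[0,0.2,0],0],[[0,0.25,0],0],[[0,0.3,0],0],[[0,0.35,0],0],[[0,0.4,0],0],[[0,0.45,0],0],[[0,0.5,0],0],[[0,0.55,0],0],[[0,0.6,0],0]]'
```

```text
t: 10.65
tcp_pos: [0.5956, -0.1176, 0.1554]
tool_rot: [0.5, -0.499, 0.501, -0.5]
force: [-2.2, 0.1, 7.4]
finger_gap: 0.172
t: 11.65
tcp_pos: [0.5956, -0.1176, 0.1494]
tool_rot: [0.5, -0.499, 0.501, -0.5]
force: [-2.0, 0.3, 8.6]
finger_gap: 0.171
```

```bash
python3 -m jog '[[[0,0.05,0],0],[[0,0.1,0],0],[[0,0.15,0],0],[[0,0.2,0],0],[[0,0.25,0],0],[[0,0.3,0],0],[[0,0.35,0],0],[[0,0.4,0],0],[[0,0.45,0],0],[[0,0.5,0],0]]'
python3 -m jog '[[[0,0.05,0],0],[[0,0.1,0],0],[[0,0.15,0],0],[[0,0.2,0],0],[[0,0.25,0],0],[[0,0.3,0],0],[[0,0.35,0],0],[[0,0.4,0],0]]'
```

```text
t: 12.48
tcp_pos: [0.5956, -0.1176, 0.1444]
tool_rot: [0.5, -0.499, 0.501, -0.5]
force: [-0.9, 0.2, 8.3]
finger_gap: 0.177
t: 13.15
tcp_pos: [0.5956, -0.1176, 0.1404]
tool_rot: [0.5, -0.499, 0.501, -0.5]
force: [-1.2, 0.8, 8.6]
finger_gap: 0.173
```

```bash
python3 -m jog '[[[0,0.04,0],0],[[0,0.08,0],0],[[0,0.12,0],0],[[0,0.16,0],0],[[0,0.2,0],0]]'
python3 -m jog '[[[0,0.03,0],0],[[0,0.06,0],0],[[0,0.1,0],0]]'
python3 -m jog '[[[0,0.03,0],0],[[0,0.06,0],0],[[0,0.1,0],0]]'
```

```text
t: 13.57
tcp_pos: [0.5956, -0.1176, 0.1383]
tool_rot: [0.5, -0.499, 0.501, -0.5]
force: [-2.1, 1.2, 7.7]
finger_gap: 0.174
t: 13.82
tcp_pos: [0.5956, -0.1176, 0.1373]
tool_rot: [0.5, -0.499, 0.501, -0.5]
force: [-1.4, 0.8, 7.8]
finger_gap: 0.172
t: 14.07
tcp_pos: [0.5956, -0.1176, 0.1363]
tool_rot: [0.5, -0.499, 0.501, -0.5]
force: [-1.8, 0.7, 10.2]
finger_gap: 0.175
```

```bash
python3 -m jog '[[[0,0.03,0],0],[[0,0.05,0],0],[[0,0.05,0],0]]'
python3 -m jog '[[[0,0.03,0],0],[[0,0.05,0],0],[[0,0.05,0],0]]'
```

```text
t: 14.32
tcp_pos: [0.5957, -0.1177, 0.1363]
tool_rot: [0.5, -0.499, 0.501, -0.5]
force: [-2.4, 1.0, 9.6]
finger_gap: 0.175
t: 14.57
tcp_pos: [0.5957, -0.1176, 0.1362]
tool_rot: [0.5, -0.499, 0.501, -0.5]
force: [-2.1, 1.0, 12.6]
finger_gap: 0.177
```

```bash
python3 -m jog '[[[0,0.03,0],0],[[0,0.05,0],0],[[0,0.05,0],0]]'
```

```text
t: 14.82
tcp_pos: [0.5958, -0.1177, 0.1362]
tool_rot: [0.5, -0.499, 0.501, -0.5]
force: [-2.5, 1.0, 14.9]
finger_gap: 0.177
```

```bash
python3 -m jog '[[[0,0.03,0],0],[[0,0.05,0],0],[[0,0.05,0],0]]'
python3 -m jog '[[[0,-0.1,0],0],[[0,-0.3,0],0],[[0,-0.6,0],0],[[0,-1,0],0],[[0,-1.5,0],0],[[0,-2.5,0],0],[[0,-3.5,0],0],[[0,-4.5,0],0],[[0,-6,0],0],[[0,-8,0],0],[[0,-10,0],0],[[0,-12,0],0],[[0,-12,0],0],[[0,-12,0],0]]'
python3 - <<'E'
from h import *
ss=[snap(n,n+'5') for n in('scene','side','wrist')]
s=manip.sense();print(s['tcp_pos'],s['force'])
c=[]
for n,w in zip(('scene','side'),ss):
  u,v=map(int,proj(w,(.597,-.117,.09)));print(n,u-40,v-70)
  i=cv2.imread('pics/%s5.png'%n);c.append(cv2.resize(i[v-70:v+45,u-40:u+40],(400,575),interpolation=cv2.INTER_CUBIC))
cv2.imwrite('pics/crop6.png',np.hstack(c))
E
```

```text
t: 15.07
tcp_pos: [0.5959, -0.1177, 0.1362]
tool_rot: [0.5, -0.499, 0.501, -0.5]
force: [-3.4, 1.4, 17.0]
finger_gap: 0.173
t: 16.23
tcp_pos: [0.5957, -0.1177, 0.2547]
tool_rot: [0.5, -0.499, 0.501, -0.501]
force: [-0.0, -0.3, -1.1]
finger_gap: 0.178
[ 0.59409683 -0.11709865  0.25168954] [ 0.7109592  -0.70603854 -1.55117042]
scene 325 173
side 266 101
```

View pics/crop6.png

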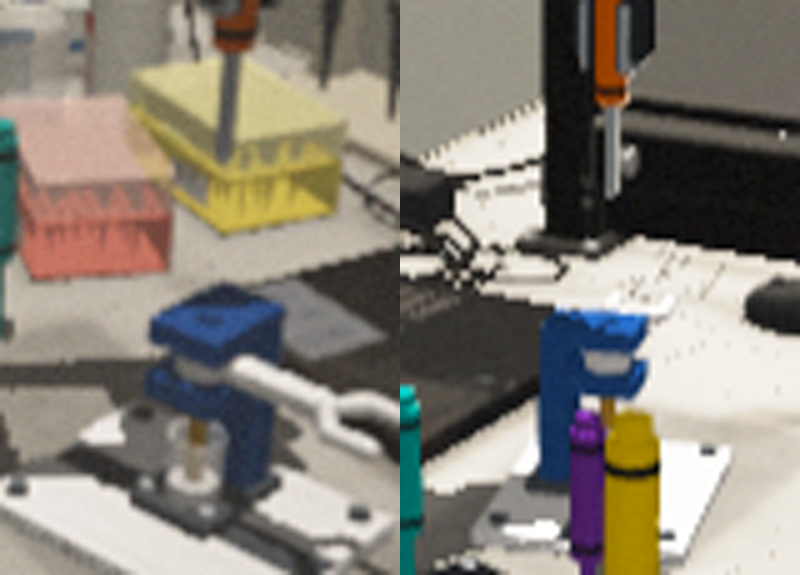

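The brass pin now stands in the clear cup, in the scene crop at (195,415–480). The drift is still held in the hand. Returning to the stand.

```bash
python3 -m jog '[[[-3.5,0,-0.8],0],[[-7,0,-1.5],0],[[-10.5,0,-2.3],0],[[-14,0,-3],0],[[-17.5,0,-3.8],0],[[-21,0,-4.6],0],[[-24,0,-5.2],0],[[-25.95,0,-5.6],0],[[-25.95,2,-5.6],0],[[-25.95,5,-5.6],0],[[-25.95,8,-5.6],0],[[-25.95,10.5,-5.6],0],[[-25.95,10.5,-5.6],0],[[-25.95,10.5,-5.6],0],[[-25.95,10.5,-5.6],0]]'
python3 - <<'E'
from h import *
ss=[snap(n,n+'6') for n in('scene','side','wrist')]
s=manip.sense();print(s['tcp_pos'],s['force'])
c=[]
for n,w in zip(('scene','side','wrist'),ss):
  u,v=map(int,proj(w,(.54,.142,.08)));print(n,u-32,v-40)
  i=cv2.imread('pics/%s6.png'%n);c.append(cv2.resize(i[v-40:v+40,u-32:u+32],(256,320),interpolation=cv2.INTER_CUBIC))
cv2.imwrite('pics/crop7.png',np.hstack(c))
E
```

```text
t: 17.63
tcp_pos: [0.5397, 0.142, 0.1483]
tool_rot: [0.5, -0.5, 0.5, -0.5]
force: [-0.2, 0.9, -2.6]
finger_gap: 0.172
[0.54035676 0.14204631 0.1494861 ] [-0.21774359 -0.67488025 -0.39236508]
scene 254 170
side 244 172
wrist 242 178
```

View pics/crop7.png

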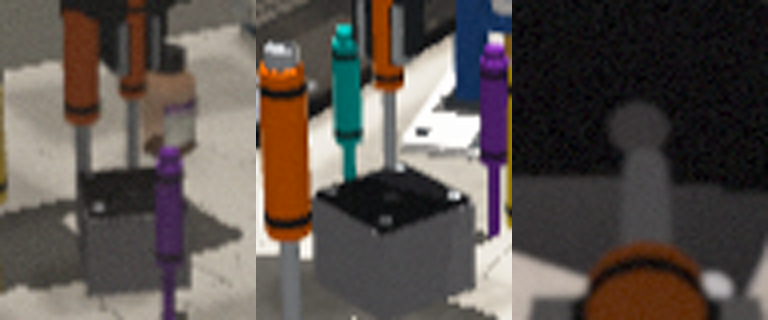

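```bash
python3 - <<'E'
from h import *
np.set_printoptions(precision=4,suppress=True)
w=snap('wrist');t=manip.sense()['tcp_pos'];print(t)
print('hole',onz(w,273.3,209.2,.062),'tip',[onz(w,275.2,v,t[2]-.0683)-[0,.0035,0] for v in(214,215.5)])
g=cv2.cvtColor(cv2.imread('pics/wrist6.png'),cv2.COLOR_BGR2GRAY)
print(cv2.blur(g,(3,3))[198:226:2,262:288:2])
E
```

```text
[0.5402 0.1421 0.1494]
hole [0.5394 0.1433 0.062 ] tip [array([0.5408, 0.1427, 0.0811]), array([0.5408, 0.1415, 0.0811])]
[[14 11 12 16 14 14 12 14 14 13 13 14 15]
 [13 14 15 15 15 16 16 17 16 14 15 12 16]
 [13 13 13 12 17 23 23 20 17 14 15 11 13]
 [16 13 12 25 36 45 45 39 28 16 11 13 13]
 [14 15 25 43 51 53 53 52 45 25 14 15 13]
 [12 15 35 50 53 54 55 53 50 38 22 17 13]
 [10 15 35 51 54 53 54 53 51 43 22 17 14]
 [10 14 29 48 54 54 54 54 51 36 16 12 15]
 [14 14 19 37 51 57 59 58 48 26 14 13 16]
 [15 12 13 21 44 65 71 69 58 30 16 13 15]
 [14 13 12 18 48 70 73 73 69 46 21 13 12]
 [20 21 20 27 56 71 71 71 72 54 23 14 14]
 [40 41 40 45 62 72 72 72 72 57 28 17 18]
 [55 55 54 58 68 72 71 73 72 62 43 36 37]]
```

```bash
python3 -m jog '[[[-0.1,0,-0.1],0],[[-0.1,1,-0.1],0],[[-0.1,1.8,-0.1],0],[[-0.1,2.2,-0.1],0],[[-0.1,2.6,-0.1],0],[[-0.1,3,-0.1],0],[[-0.1,3,-0.1],0]]'
python3 -m jog '[[[0,0.5,0],0],[[0,1,0],0],[[0,1.5,0],0],[[0,2,0],0],[[0,2.5,0],0],[[0,3,0],0],[[0,3.3,0],0],[[0,3.5,0],0],[[0,3.5,0],0]]'
```

```text
t: 18.42
tcp_pos: [0.5374, 0.1429, 0.1166]
tool_rot: [0.501, -0.501, 0.5, -0.499]
force: [0.5, -0.6, -0.7]
finger_gap: 0.176
t: 19.17
tcp_pos: [0.5378, 0.143, 0.0823]
tool_rot: [0.5, -0.5, 0.5, -0.5]
force: [0.1, -0.5, -1.0]
finger_gap: 0.175
```

```bash
python3 -m jog '[[[0,0.1,0],0],[[0,0.2,0],0],[[0,0.3,0],0],[[0,0.3,0],0]]'
python3 -m jog '[[[0,0.1,0],0],[[0,0.15,0],0],[[0,0.15,0],0]]'
python3 -m jog '[[[0,0.1,0],0],[[0,0.1,0],0],[[0,0.1,0],0]]'
```

```text
t: 19.5
tcp_pos: [0.5381, 0.1431, 0.0798]
tool_rot: [-0.5, 0.5, -0.5, 0.5]
force: [0.6, -0.3, -0.3]
finger_gap: 0.175
t: 19.75
tcp_pos: [0.5382, 0.143, 0.0795]
tool_rot: [-0.5, 0.5, -0.5, 0.5]
force: [-2.0, -0.6, 6.9]
finger_gap: 0.173
t: 20.0
tcp_pos: [0.5382, 0.1431, 0.0794]
tool_rot: [-0.5, 0.5, -0.5, 0.5]
force: [-3.0, -0.3, 13.3]
finger_gap: 0.174
```

```bash
python3 -m jog '[[[0,-0.2,0],0],[[0,-0.2,0],0]]'
python3 -m jog '[[[0,0,0],0],[[0,0,0],0],[[0,0,0],0],[[0,0,0],0],[[0,0,0],0],[[0,0,0],0],[[0,0,0],0],[[0,0,0],0],[[0,0,0],0]]' 7
python3 -m jog '[[[0,-1,0],0],[[0,-3,0],0],[[0,-6,0],0],[[0,-9,0],0],[[0,-12,0],0],[[0,-15,0],0],[[0,-18,0],0],[[0,-18,0],0],[[0,-18,0],0],[[0,-18,0],0]]'
python3 - <<'E'
from h import *
ss=[snap(n,n+'7') for n in('scene','side','wrist')]
s=manip.sense();print(s['tcp_pos'],s['force'],s['t'])
cv2.imwrite('pics/crop8.png',np.hstack([cv2.resize(cv2.imread('pics/scene7.png')[150:300,210:410],(400,300)),cv2.resize(cv2.imread('pics/side7.png')[150:300,180:380],(400,300))]))
from scipy.ndimage import label
for n in('scene','side'):
  h=cv2.cvtColor(cv2.imread('pics/%s7.png'%n),cv2.COLOR_BGR2HSV);k,l,st,ce=cv2.connectedComponentsWithStats(cv2.inRange(h,(4,150,70),(15,255,255)))
  for j in range(1,k):
    if st[j,4]>40:print(n,st[j],ce[j].round(1))
E
```

```text
t: 20.17
tcp_pos: [0.5385, 0.1431, 0.08]
tool_rot: [-0.5, 0.5, -0.5, 0.5]
force: [-0.3, 0.2, -0.6]
finger_gap: 0.173
t: 20.92
tcp_pos: [0.5381, 0.1431, 0.0793]
tool_rot: [0.5, -0.5, 0.5, -0.5]
force: [-0.1, -0.6, 0.1]
finger_gap: 0.82
t: 21.75
tcp_pos: [0.5375, 0.143, 0.2595]
tool_rot: [0.5, -0.5, 0.5, -0.5]
force: [0.3, -0.5, -0.2]
finger_gap: 0.815
[0.53702953 0.14293271 0.25793156] [-0.8003029  -0.33571459  0.13576664] 21.9
scene [270 172   8  25 191] [273.5 184.3]
scene [283 198   7  17  95] [286.2 206.1]
side [245 187  11   8  58] [249.9 191.3]
side [245 195  13  32 349] [250.9 210.8]
side [274 199   8  24 174] [277.5 209.6]
```

View pics/crop8.png

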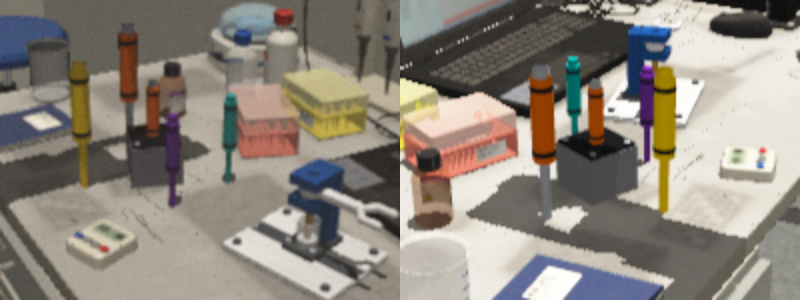

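The drift is upright with its shoulder on the stand: scene rows 198–215 as at the start, and the side centroid within about 2 px. The pin is in the cup and the bystanders are unmoved.

```bash
python3 -c "
from station import workorder;print(workorder.sign_off())"
```

```text
the job is handed in; nothing more can be done
None
```

The pin is out of the fork and bottomed in the clear catch cup, and the drift is back upright and fully home in its stand. I handed the job in at about 22 s.

- **Drift:** I took the smaller orange drift from the stand. The larger orange one and the coloured ones were left alone.
- **Pressing:** I found the bore in the wrist camera and entered it without touching the fork's top face. The pin went down at about 6 mm/s with roughly 8–9 N of resistance. At the end the tool stopped moving while the force rose from 10 N to 17 N, the highest reading. Total travel was about 36.5 mm from first contact. The scene picture then showed the pin standing in the cup.
- **Return:** The drift seated at the same height as when I picked it up (measured tool height 79.4–79.5 mm both times). I pressed it down to 13 N, then eased off, released it and lifted clear.
- **Last checks:** In the final pictures the drift was upright in its stand and the things in view had not moved. The drift's outline matched the start in the scene view. In the side view its top edge read 6 px lower, while its bottom edge was within 1 px of the start. I put this down to how the colour mask split the handle, and did not look further.

Sign-off gave no verdict, and none of my checks failed.

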